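# Load a handle blank into a sprung clamp against its hidden depth stop

## Robot

A 6-joint arm with a two-finger parallel gripper is mounted at the origin on a cart in front of the work surface, level with it; the furniture and walls round the work are solid. World frame = base frame: x ahead of the robot, y to its left, z up, the work surface at z = 0. Lengths are in m, angles in rad, forces in N, time in s.
With the tool pointing down it reaches from about 0.35 to 0.975 m from the base axis. Payload 4.9 kg.
Tool frame: the origin (TCP) lies at the very end of the fingers, on their centre line; the grasp point (between the pads) lies 19 mm behind it (ctrl.grip_point_offset is the distance from the TCP to the grasp point, in m); z points along the fingers, y is the line along which they close (so a half turn about z gives the same grasp; the last joint's range is limited). The gripper opens to 85 mm and grips with 20 to 120 N. Pads are 22 mm wide; open, the fingers measure 114 mm over their backs; the gripper's body (76 mm by 85 mm) begins 54 mm behind the grasp point. The pads swing forward as they close: fully open they stand 13 mm farther back than shut.
Start: joints at [1.078, 0.053, 1.613, -0, 1.476, -0.119], TCP at [0.228, 0.582, 0.201] pointing down, gripper open.
Joint ranges: [-3.01, 3.01], [-1.01, 2.22], [0.06, 2.58], [-1.02, 4.17], [0.09, 2.62], [-3.14, 3.14]. Speed limits (rad/s): [2.57, 2.57, 3.14, 3.14, 3.14, 3.14].

## Interface

Orientations are given as a rotation vector (axis times angle).
In Python, from station import ctrl gives the robot as it stands.
- The arm moves only by the tool send_rows, never from a script. Its argument "rows" is a list of rows, each a list of 3 entries, a list of its own where there are three numbers: the finger opening in cm, from 0 to 8.54, then the shift along the tool's x, y, z in cm, then the turn about the tool's z in degrees. A call has 1 to 10 rows; each row shifts and turns the commanded pose from where the row before left it, along the tool's axes as they then stand; what a row does not reach is not made up. A row lasts 1/8 s, in which the tool goes at most 62.5 mm and 10.7 degrees, less where a joint would pass 70% of its speed; a pose out of reach is approached as far as the arm can. A call with a gripper value outside its range is refused whole. The fingers move at their own pace and stop on an object; "newtons" is the grip in N (left out, the last holds). Time passes only in rows, so rows that do not move let the fingers close. It gives the time, the measured TCP pose, the force, the opening and the grip force at its end, in the units of the state.
- ctrl.get_obs(): the state, without advancing time (a new reading comes with each control period).
- ctrl.get_image(name): name is "scene" or "top" or "wrist"; returns a dict with "frame" (384x512x3 uint8, red, green, blue), "range_z" (384x512 float32, m along the optical axis (not along the pixel's ray), 0 where there is no reading), "fx", "fy", "cx", "cy" (pixels), "cam_to_world" (4x4, takes a point from camera to world coordinates). Camera axes: x right, y down, z forward; pixel columns grow to the right and rows downward; lengths in m; the calibration is good to about 2 mm. A picture is of the moment at which its call begins.
- ctrl.finish_job(): hands the job in; it is judged then, once.
The state is a dict: "t": time; "q": joint angles; "dq": joint speeds; "effort": joint torques, N m; "tool_pos": TCP position; "tool_rot": TCP orientation; "contact_force": force on the tool from outside, world axes, zero at the start; "wrist_torque": the same for the moment, N m; "opening": finger opening in m; "grip_force": force on a finger pad.
Only numpy, scipy, OpenCV 4.12 (cv2) and the standard library are available. Lean on these libraries where they do the work, as an engineer would, in place of code of your own. Each camera call takes 0.05 s, during which the arm holds its last target. There are 200 camera calls.

## Task

Lay the beech handle blank flat in the bed of the sprung clamp, tapered nose towards the jaws, and push it from behind, gently and without ramming it, through the jaws until it bottoms on the sprung depth stop hidden under the hood. Keep it pressed there until both slow jaws have closed on its waist; only then let go and draw back, so that the jaws alone hold it against the stop. Leave the disc pile and the tape roll where they are.

Things in the scene. Friction and masses are not known exactly. Their poses are not given: they have to be found in the camera images.
- blank: The loose pale beech blank, 160 mm long (x), 52 wide (y), 36 high, about 0.3 kg. Origin: centre of its underside; +x to the nose. Nose face (x = +80) 32 mm wide, tapering out to 52 at x = +30; 52 wide to x = +20; then down to a straight waist 40 wide from x = +14 to -58 (grasp here from above); square butt 52 wide from x = -58 to -80, whose end face is to be pushed.
- blank_nose (a point): Centre of the blank's nose end face, 18 mm above its underside.
- clamp: The grey sprung clamp, fixed to the table. Origin: at table height, midway between the jaws. +x is the loading direction, from the open mouth to the hood. The flat bed is 10 mm above the table, 112 wide, x = -185 to +125. Steel rails, 8 mm above the bed and 56 apart, guide the blank from x = -180 to -35, flared at the mouth. Steel and beech slide with friction about 0.3.
- clamp_jaws (a point): Point midway between the jaw faces, 30 mm above the table. Faces: x = -7 to +7 of the clamp, 36 mm apart when shut, 15 to 45 above the table. Jaw housings: x = -20 to +20, |y| 42 to 76 (end caps to 92), 50 high. Pushing the taper through takes 15 to 25 N at 15 mm/s, more if faster; a push of over 40 N is ramming.
- clamp_hood (a point): Top centre of the hood: 56 mm high, 74 wide, x = +35 to +120 of the clamp; inside 64 wide, 42 above the bed. Under it the depth stop, set differently each time and out of sight: its sprung pad meets the nose face 68 to 80 mm beyond the clamp's origin, yields 6 mm at 1.3 to 2.3 N, then is solid. The head leaves the jaws when the nose is 67 to 73 mm beyond the origin.
- clamp_mouth (a point): Middle of the bed's open end, at bed height (185 mm from the clamp's origin along its -x).
- jaw_left (a joint): Outward travel in m of the jaw on the clamp's +y side: 0 shut and empty, about 0.008 over the blank's 52 mm head, about 0.002 when closed on the 40 mm waist. Springs push it shut with 8 to 10 N against a heavy damper: it takes 1 to 2 s to close from head to waist, and grips only then; let go sooner and the stop's spring pushes the blank back.
- jaw_right (a joint): The same for the jaw on the clamp's -y side.
- stop_pad (a joint): How far the sprung pad of the hidden depth stop is pressed in, in m: 0 free, 0.006 bottomed. It does not tell where the stop is set.
- disc_pile: Bystander: pile of discs, 72 mm across, 41 high; origin under its centre.
- tape_roll: Bystander: grey tape roll, 80 mm across, 24 high; origin under its centre.

How it is judged:
By the outcome, as a careful person would: the job done as asked, in the order asked, and still so for the second after the job is handed in, with the robot touching nothing.
It also fails if it takes over 67 s, if anything falls off the work surface, if the arm or the gripper's body presses on something with over 40 N, if the wrist force passes 120 N, or if a joint passes its speed limit or range.

## Working session

There is one attempt and no reset: what is moved stays moved. The work goes in short steps, Python scripts to look and compute and a tool call to move; the robot and the scene stay as the last step left them, time stands still between calls to the robot, and variables do not carry over. Pictures are saved under pics/ and viewed, at most 10 in all, crops included, and the job is handed in when it is done.

Besides the shell and the picture viewer there is one more tool, called after "Call:" as name(argument=value, ...), one argument or row to a line, values as JSON. send_rows: Moves the arm, as the interface text tells. Its arguments: {"type":"object","properties":{"rows":{"type":"array","items":{"type":"array"}},"newtons":{"type":"number"}},"required":["rows"]}

```bash
mkdir -p pics; cat > h.py <<'E'
import numpy as np, cv2
from station import ctrl
def shot(name,fn,keep=True):
    im=ctrl.get_image(name); cv2.imwrite(f'pics/{fn}.png',im['frame'][:,:,::-1]); np.save(f'/tmp/{fn}.npy',im,allow_pickle=True); return im
def load(fn): return np.load(f'/tmp/{fn}.npy',allow_pickle=True).item()
def pt(im,u,v):
    z=im['range_z'][int(v),int(u)]; c=np.array([(u-im['cx'])/im['fx']*z,(v-im['cy'])/im['fy']*z,z,1]); return (im['cam_to_world']@c)[:3]
def cloud(im):
    v,u=np.mgrid[:384,:512]; z=im['range_z']; c=np.stack([(u-im['cx'])/im['fx']*z,(v-im['cy'])/im['fy']*z,z,np.ones_like(z)],-1); return c@im['cam_to_world'].T
E
python3 - <<'E'
from h import *
for n in ['top','scene']: shot(n,n+'0')
print(ctrl.get_obs())
E
```

```text
{'t': 0.1, 'q': array([ 1.07798746e+00,  5.33125074e-02,  1.61418272e+00,  4.40727796e-06,
        1.47601019e+00, -1.19008825e-01]), 'dq': array([-5.05996149e-05, -2.13665746e-03, -2.22601233e-03,  2.37068574e-05,
        2.77994435e-04, -6.50135119e-04]), 'effort': array([ 1.06209695e-04, -3.94906282e+01, -3.71360672e+01, -1.18832140e-04,
        3.85935127e-03, -9.56599877e-06]), 'tool_pos': array([0.22792332, 0.58127692, 0.19995704]), 'tool_rot': array([-5.83643867e-01, -3.08631020e+00,  2.86247139e-03]), 'contact_force': array([-1.0334006 ,  0.85219383, -0.26531228]), 'wrist_torque': array([0.02590992, 0.00403119, 0.00943003]), 'grip_force': 0.0, 'opening': 0.08551758830003278}
```

View pics/top0.png

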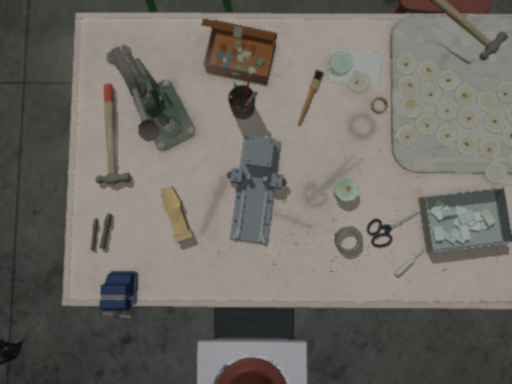

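View pics/scene0.png

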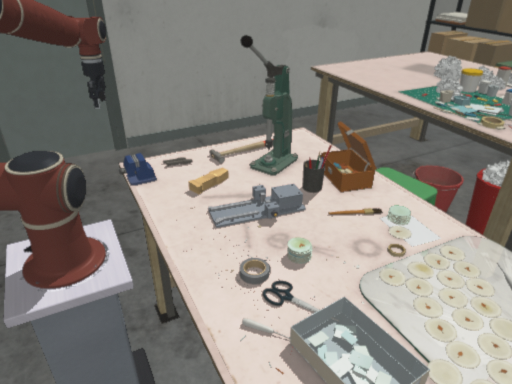

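Top view: the blank lies at about (176,213), the clamp from (252,238) at its mouth to (260,145) at its hood, and the jaws at about (257,178). The tape roll is at (348,241) and the disc pile at (346,189). I'll measure these with the depth data.

```bash
cat > m.py <<'E'
from h import *
im=load('top0'); P=cloud(im); f=im['frame']
def fit(u0,u1,v0,v1,zl,zh,n):
    Q=P[v0:v1,u0:u1].reshape(-1,4); s=(Q[:,2]>zl)&(Q[:,2]<zh); q=Q[s][:,:2].astype(np.float32)
    r=cv2.minAreaRect(q*1000); print(n,len(q),r, np.round(np.median(Q[s][:,2]),4)); return r
fit(155,200,180,250,.02,.06,'blank')
fit(225,290,130,250,.004,.03,'bed')
fit(225,290,130,250,.04,.08,'hood+jaws')
fit(225,290,130,168,.045,.08,'hood')
fit(320,370,170,210,.02,.08,'disc'); fit(325,370,220,265,.01,.06,'tape'); fit(220,262,78,122,.02,.3,'pot')
print(pt(im,110,100), im['cam_to_world'][:3,3])
a=cv2.resize(f[120:260,150:300],None,fx=4,fy=4,interpolation=cv2.INTER_CUBIC); cv2.imwrite('pics/topcrop.png',a[:,:,::-1])
for (u,v) in [(168,190),(183,238),(252,240),(260,150),(233,177),(281,181)]: print(u,v,pt(im,u,v))
E
python3 m.py
```

```text
blank 858 ((521.1376953125, 225.57688903808594), (160.5573272705078, 52.16599655151367), 20.549406051635742) 0.0345
bed 2951 ((597.6909790039062, -15.116676330566406), (186.90988159179688, 355.1662902832031), 89.00901794433594) 0.0093
hood+jaws 1122 ((675.0623168945312, -18.491127014160156), (168.31640625, 140.33761596679688), 82.75643157958984) 0.0535
hood 741 ((702.192138671875, -21.175979614257812), (73.77874755859375, 85.64064025878906), 82.93724060058594) 0.0551
disc 470 ((593.5346069335938, -274.4068603515625), (66.81050872802734, 68.15744018554688), 1.2805261611938477) 0.0391
tape 366 ((447.5833740234375, -293.3276672363281), (101.37670135498047, 79.19903564453125), 87.16394805908203) 0.0228
pot 676 ((867.9976806640625, 26.145206451416016), (79.5836181640625, 124.890625), 78.96482849121094) 0.0701
[0.85897324 0.42781886 0.02756155] [ 0.47991637 -0.01554174  1.21628183]
168 190 [0.5885449  0.24540581 0.03582446]
183 238 [0.44966293 0.19825316 0.03777251]
252 240 [ 4.44442753e-01 -3.86299303e-04  1.06209118e-02]
260 150 [ 0.70406606 -0.02218507  0.05760832]
233 177 [0.62618454 0.05535373 0.04934277]
281 181 [ 0.61490896 -0.08310931  0.0535177 ]
```

View pics/topcrop.png

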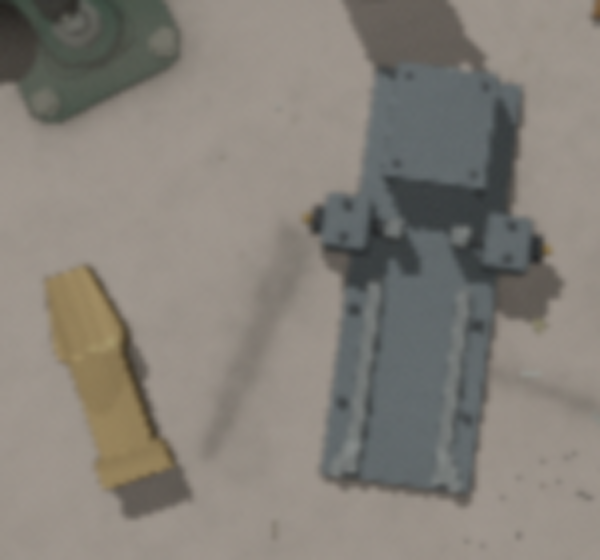

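Call:
send_rows(
  rows=[
    [8.5, [-3.87, -2.39, 0.4], 0],
    [8.5, [-3.87, -2.39, 0.4], 0],
    [8.5, [-3.87, -2.39, 0.4], 0],
    [8.5, [-3.87, -2.39, 0.4], 0],
    [8.5, [-3.87, -2.39, 0.4], 0],
    [8.5, [-3.87, -2.39, 0.4], 0],
    [8.5, [-3.87, -2.39, 0.4], 0],
    [8.5, [-3.87, -2.39, 0.4], 0],
    [8.5, [-3.87, -2.39, 0.4], 0],
    [8.5, [-3.87, -2.39, 0.4], 0],
  ],
)

```text
t: 1.35
tool_pos: [0.5016, 0.2166, 0.1605]
tool_rot: [-0.584, -3.086, 0.0]
contact_force: [0.9, 1.1, -0.5]
opening: 0.0852
grip_force: 0.0
```

Call:
send_rows(
  rows=[
    [8.5, [0, 0, 0], -10.5],
    [8.5, [0, 0, 0], -10.5],
    [8.5, [0, 0, 0], -10.5],
    [8.5, [0, 0, 0], -10.4],
    [8.5, [0, 0, 0], 0],
  ],
)

```text
t: 1.98
tool_pos: [0.5009, 0.2179, 0.1606]
tool_rot: [0.555, -3.091, 0.0]
contact_force: [0.3, 0.4, -0.6]
opening: 0.085
grip_force: 0.0
```

```bash
cat >> h.py <<'E'
from scipy.spatial.transform import Rotation as R
def togo(x,y,z,yaw,o=None):
    "shift in tool cm after/before turn, mm inputs; yaw = world angle of tool x, deg"
    o=o or ctrl.get_obs(); M=R.from_rotvec(o['tool_rot']).as_matrix(); p=o['tool_pos']*1000
    print('t',round(o['t'],2),'pos',p.round(1),'yaw',np.degrees(np.arctan2(M[1,0],M[0,0])).round(2),'tilt',M[:2,2].round(4),'f',o['contact_force'].round(1))
    a=np.degrees(np.arctan2(M[1,0],M[0,0])); d=(np.array([x,y,z])-p)/10
    print('shift cm (present axes)',(M.T@d).round(2),'turn',round(-((yaw-a+180)%360-180),2))
E
python3 - <<'E'
from h import *
togo(500.5,217.9,12,200.5)
shot('wrist','w1')
E
```

```text
t 1.98 pos [500.9 217.9 160.6] yaw -159.64 tilt [-0.0009 -0.0003] f [ 0.3  0.4 -0.6]
shift cm (present axes) [2.000e-02 1.000e-02 1.486e+01] turn -0.14
```

View pics/w1.png

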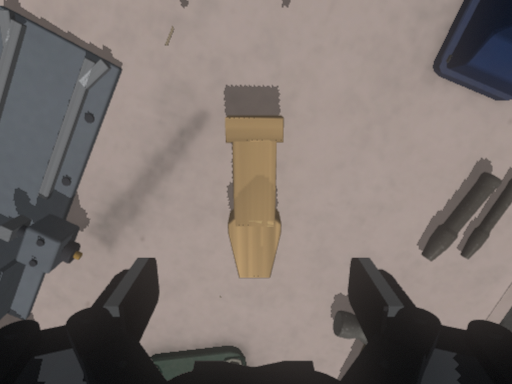

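The wrist view shows the blank straight between the fingers: butt at about (254,118), nose at (254,277), waist centred at u=254. I'll measure it from here with the depth data.

```bash
python3 - <<'E'
from h import *
im=load('w1'); P=cloud(im)
Q=P[95:300,210:300].reshape(-1,4); s=(Q[:,2]>.025)&(Q[:,2]<.06); q=(Q[s][:,:2]*1000).astype(np.float32)
print(cv2.minAreaRect(q),np.median(Q[s][:,2]))
# waist rows
for v in (150,170,190,210):
    r=P[v,200:300]; m=(r[:,2]>.025); print(v,(r[m][[0,-1],:2].mean(0)*1000).round(1), (np.linalg.norm(r[m][0,:2]-r[m][-1,:2])*1000).round(1))
E
```

```text
((521.4608764648438, 226.5375213623047), (159.55795288085938, 52.05735778808594), 20.450387954711914) 0.03633180827282084
150 [473.5 208.8] 38.9
170 [490.9 215.3] 39.7
190 [508.8 221.9] 38.5
210 [527.4 228.8] 39.2
```

Call:
send_rows(
  rows=[
    [8.5, [0.0, -0.05, 2.5], 0],
    [8.5, [0, 0, 3.5], 0],
    [8.5, [0, 0, 3.5], 0],
    [8.5, [0, 0, 2.8], 0],
    [8.5, [0, 0, 1.5], 0],
    [8.5, [0, 0, 0.8], 0],
    [8.5, [0, 0, 0.25], 0],
    [8.5, [0, 0, 0], 0],
  ],
)

```text
t: 3.02
tool_pos: [0.5021, 0.2178, 0.0135]
tool_rot: [-0.558, 3.09, 0.0]
contact_force: [0.2, -0.3, 0.8]
opening: 0.085
grip_force: 0.0
```

Call:
send_rows(
  rows=[
    [3.0, [0, 0, 0], 0],
    [3.0, [0, 0, 0], 0],
    [3.0, [0, 0, 0], 0],
    [3.0, [0, 0, 0], 0],
    [3.0, [0, 0, 0], 0],
    [3.0, [0, 0, 0], 0],
  ],
  newtons=40,
)

```text
t: 3.78
tool_pos: [0.5014, 0.2176, 0.0126]
tool_rot: [0.559, -3.091, 0.0]
contact_force: [1.0, 0.5, 1.0]
opening: 0.0302
grip_force: 0.0
```

```bash
python3 - <<'E'
from h import *
print(ctrl.get_obs()); shot('wrist','w2')
E
```

```text
{'t': 3.775, 'q': array([ 2.73240125e-01,  6.33995633e-02,  1.93744932e+00, -3.30271384e-05,
        1.14078117e+00, -1.65508256e+00]), 'dq': array([-9.12321164e-04,  2.05022632e-05,  1.49991293e-03,  3.73261980e-04,
       -5.00626163e-04, -1.84013843e-03]), 'effort': array([ 3.06421010e-03, -3.46700943e+01, -3.18693173e+01, -1.33499449e-05,
        6.85417635e-04,  9.30157285e-05]), 'tool_pos': array([0.5013614 , 0.21755542, 0.01257877]), 'tool_rot': array([ 5.58629915e-01, -3.09149170e+00,  5.24852419e-05]), 'contact_force': array([1.04816294, 0.49110123, 1.02551548]), 'wrist_torque': array([-0.01950797,  0.01147234,  0.03349346]), 'grip_force': 0.0, 'opening': 0.030191144590097974}
```

View pics/w2.png

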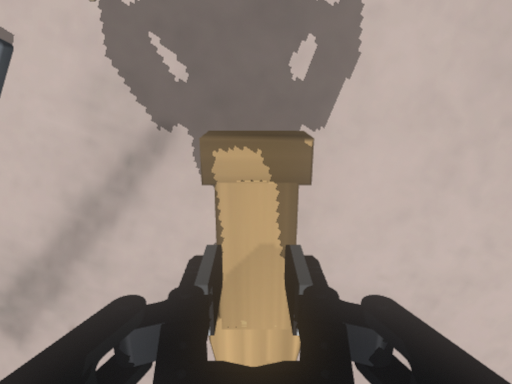

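Odd: the picture shows the fingers astride the waist (inner faces u≈220 and 288 at v≈250), but the opening reads 30 mm with no grip force. I'll check the depth at the fingers.

```bash
python3 - <<'E'
from h import *
im=load('w2'); 
T=np.eye(4); o=ctrl.get_obs(); T[:3,:3]=R.from_rotvec(o['tool_rot']).as_matrix(); T[:3,3]=o['tool_pos']
P=cloud(im)@np.linalg.inv(T).T*1000
print('tool-frame mm (z=along fingers)')
for v in (160,220,260,290,320):
    print(v,[(u,*P[v,u,:3].round(0)) for u in (190,205,213,219,225,255,283,289,295,305)])
print(np.round(np.linalg.inv(T)@im['cam_to_world'],3))
E
```

```text
tool-frame mm (z=along fingers)
160 [(190, np.float64(41.0), np.float64(-36.0), np.float64(12.0)), (205, np.float64(48.0), np.float64(-22.0), np.float64(-24.0)), (213, np.float64(48.0), np.float64(-19.0), np.float64(-22.0)), (219, np.float64(48.0), np.float64(-16.0), np.float64(-24.0)), (225, np.float64(48.0), np.float64(-13.0), np.float64(-24.0)), (255, np.float64(48.0), np.float64(1.0), np.float64(-24.0)), (283, np.float64(48.0), np.float64(14.0), np.float64(-22.0)), (289, np.float64(48.0), np.float64(16.0), np.float64(-24.0)), (295, np.float64(48.0), np.float64(19.0), np.float64(-23.0)), (305, np.float64(48.0), np.float64(24.0), np.float64(-23.0))]
220 [(190, np.float64(5.0), np.float64(-38.0), np.float64(11.0)), (205, np.float64(5.0), np.float64(-29.0), np.float64(13.0)), (213, np.float64(5.0), np.float64(-24.0), np.float64(12.0)), (219, np.float64(19.0), np.float64(-17.0), np.float64(-24.0)), (225, np.float64(19.0), np.float64(-14.0), np.float64(-23.0)), (255, np.float64(19.0), np.float64(1.0), np.float64(-23.0)), (283, np.float64(19.0), np.float64(14.0), np.float64(-24.0)), (28
[... 1495 characters left out ...]
(-89.0)), (205, np.float64(16.0), np.float64(-14.0), np.float64(-94.0)), (213, np.float64(-4.0), np.float64(-15.0), np.float64(-68.0)), (219, np.float64(-38.0), np.float64(-18.0), np.float64(-25.0)), (225, np.float64(-39.0), np.float64(-15.0), np.float64(-23.0)), (255, np.float64(-39.0), np.float64(1.0), np.float64(-24.0)), (283, np.float64(-39.0), np.float64(16.0), np.float64(-24.0)), (289, np.float64(-39.0), np.float64(19.0), np.float64(-24.0)), (295, np.float64(-3.0), np.float64(15.0), np.float64(-69.0)), (305, np.float64(16.0), np.float64(14.0), np.float64(-95.0))]
[[ 0.    -0.954 -0.301  0.077]
 [ 1.     0.001 -0.    -0.   ]
 [ 0.001 -0.301  0.954 -0.173]
 [ 0.     0.     0.     1.   ]]
```

```bash
python3 - <<'E'
from h import *
print(ctrl.grip_point_offset,[a for a in dir(ctrl) if a[0]!='_'])
im=load('w2'); o=ctrl.get_obs(); T=np.eye(4); T[:3,:3]=R.from_rotvec(o['tool_rot']).as_matrix(); T[:3,3]=o['tool_pos']
P=cloud(im)@np.linalg.inv(T).T*1000
for u in (207,212,217,292,296):
    print(u,[(v,*P[v,u,:3].round(0).astype(int)) for v in range(234,270,4)])
E
```

```text
0.0187 ['MotionError', 'finish_job', 'get_image', 'get_obs', 'grip_point_offset']
207 [(234, np.int64(77), np.int64(0), np.int64(-173)), (238, np.int64(-8), np.int64(-29), np.int64(13)), (242, np.int64(-9), np.int64(-28), np.int64(11)), (246, np.int64(11), np.int64(-21), np.int64(-36)), (250, np.int64(11), np.int64(-21), np.int64(-41)), (254, np.int64(11), np.int64(-20), np.int64(-45)), (258, np.int64(11), np.int64(-20), np.int64(-48)), (262, np.int64(11), np.int64(-19), np.int64(-52)), (266, np.int64(11), np.int64(-19), np.int64(-55))]
212 [(234, np.int64(-5), np.int64(-26), np.int64(13)), (238, np.int64(-7), np.int64(-25), np.int64(12)), (242, np.int64(-10), np.int64(-26), np.int64(13)), (246, np.int64(11), np.int64(-19), np.int64(-36)), (250, np.int64(11), np.int64(-18), np.int64(-41)), (254, np.int64(11), np.int64(-18), np.int64(-44)), (258, np.int64(11), np.int64(-18), np.int64(-48)), (262, np.int64(10), np.int64(-17), np.int64(-50)), (266, np.int64(11), np.int64(-17), np.int64(-55))]
217 [(234, np.int64(12), np.int64(-18), np.int64(-24)), (238, np.int64(9), np.int64(-18), np.in
[... 573 characters left out ...]
50, np.int64(11), np.int64(17), np.int64(-39)), (254, np.int64(11), np.int64(17), np.int64(-44)), (258, np.int64(11), np.int64(16), np.int64(-48)), (262, np.int64(12), np.int64(16), np.int64(-53)), (266, np.int64(11), np.int64(15), np.int64(-55))]
296 [(234, np.int64(12), np.int64(21), np.int64(-24)), (238, np.int64(9), np.int64(21), np.int64(-23)), (242, np.int64(6), np.int64(21), np.int64(-22)), (246, np.int64(11), np.int64(19), np.int64(-36)), (250, np.int64(11), np.int64(19), np.int64(-40)), (254, np.int64(11), np.int64(18), np.int64(-44)), (258, np.int64(11), np.int64(18), np.int64(-47)), (262, np.int64(11), np.int64(17), np.int64(-51)), (266, np.int64(11), np.int64(17), np.int64(-55))]
```

The depth data shows the real fingertips about 35 mm short of the reported TCP: they stand at tool z≈−36, and the blank's top is at −24. The fingers closed in the air above the blank. I'll allow for this, open, and go about 37 mm lower, watching the force.

Call:
send_rows(
  rows=[
    [8.5, [0, 0, 0], 0],
    [8.5, [0, 0, 0], 0],
    [8.5, [0, 0, 0], 0],
    [8.5, [0, 0, 0], 0],
    [8.5, [0, 0, 0.8], 0],
    [8.5, [0, 0, 0.8], 0],
    [8.5, [0, 0, 0.8], 0],
    [8.5, [0, 0, 0.6], 0],
    [8.5, [0, 0, 0], 0],
  ],
)

```text
t: 4.95
tool_pos: [0.5007, 0.2174, -0.0183]
tool_rot: [0.558, -3.09, 0.0]
contact_force: [0.2, 0.8, -0.1]
opening: 0.085
grip_force: 0.0
```

Call:
send_rows(
  rows=[
    [8.5, [0, -0.1, 0.4], 0],
    [8.5, [0, 0, 0.2], 0],
    [3.5, [0, 0, 0], 0],
    [3.5, [0, 0, 0], 0],
    [3.5, [0, 0, 0], 0],
    [3.5, [0, 0, 0], 0],
    [3.5, [0, 0, 0], 0],
    [3.5, [0, 0, 0], 0],
  ],
  newtons=40,
)

```text
t: 5.95
tool_pos: [0.502, 0.2168, -0.023]
tool_rot: [-0.559, 3.091, 0.0]
contact_force: [0.0, 1.3, 2.8]
opening: 0.0394
grip_force: 42.6
```

Call:
send_rows(
  rows=[
    [3.5, [0, 0, -1.0], 0],
    [3.5, [0, 0, -3.0], 0],
    [3.5, [0, 0, -3.5], 0],
    [3.5, [0, 0, -1.5], 0],
    [3.5, [0, 0, 0], 7],
    [3.5, [0, 0, 0], 10],
    [3.5, [0, 0, 0], 7],
    [3.5, [0, 0, 0], 3.6],
    [3.5, [0, 0, 0], 0],
  ],
)

```text
t: 7.08
tool_pos: [0.5007, 0.2162, 0.0653]
tool_rot: [-0.194, -3.133, 0.001]
contact_force: [0.2, 0.1, -5.1]
opening: 0.0395
grip_force: 41.9
```

```bash
python3 - <<'E'
from h import *
togo(509.2,2.7,66,172.9)
E
```

```text
t 7.08 pos [500.7 216.2  65.3] yaw 172.92 tilt [-0.0024 -0.0008] f [ 0.2  0.1 -5.1]
shift cm (present axes) [ -3.48 -21.08  -0.06] turn 0.02
```

Call:
send_rows(
  rows=[
    [3.5, [-0.3, -2.0, 0], 0],
    [3.5, [-0.6, -4.0, 0], 0],
    [3.5, [-0.9, -5.0, 0], 0],
    [3.5, [-0.9, -5.0, 0], 0],
    [3.5, [-0.6, -4.0, 0], 0],
    [3.5, [-0.18, -1.08, 0], 0],
    [3.5, [0, 0, 0], 0],
    [3.5, [0, 0, 0], 0],
  ],
)

```text
t: 8.07
tool_pos: [0.5099, 0.0038, 0.0664]
tool_rot: [-0.193, -3.135, -0.001]
contact_force: [-0.7, 0.3, -4.5]
opening: 0.0393
grip_force: 42.1
```

```bash
python3 - <<'E'
from h import *
togo(509.2,2.7,66,172.9)
shot('wrist','w3')
E
```

```text
t 8.07 pos [509.9   3.8  66.4] yaw 172.94 tilt [-0.0004  0.0005] f [-0.7  0.3 -4.5]
shift cm (present axes) [ 0.05 -0.12  0.04] turn 0.04
```

View pics/w3.png

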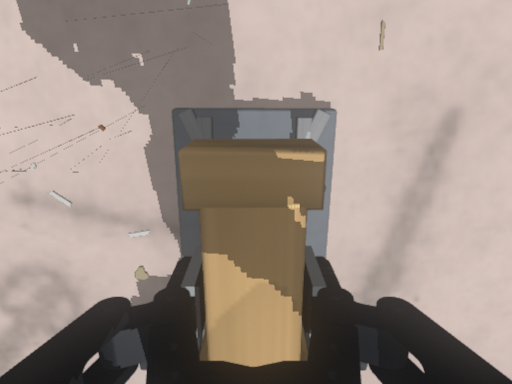

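Wrist view: the blank is held over the bed, with its butt at (253,145–208), the bed's mouth edge at v≈108 from u=173 to 336, and the flared rail ends at (197,130) and (315,128). Next I'll measure both in the tool frame.

```bash
python3 - <<'E'
from h import *
im=load('w3'); o=ctrl.get_obs(); T=np.eye(4); T[:3,:3]=R.from_rotvec(o['tool_rot']).as_matrix(); T[:3,3]=o['tool_pos']
W=cloud(im); P=W@np.linalg.inv(T).T*1000; z=W[...,2]*1000
k=im['range_z']>0
# blank: top surface
b=(z>80)&(P[...,0]>5)&k; b[230:]=False; bb=P[b]
print('blank z',np.median(z[b]),'butt x max',np.percentile(bb[:,0],98))
for v in (165,185,200,215,225):
    c=P[v][b[v]]; print('blank row',v,c[:,0].mean().round(1),c[:,1].min().round(1),c[:,1].max().round(1),'mid',((c[:,1].min()+c[:,1].max())/2).round(2),'z',z[v][b[v]].mean().round(1))
bed=(z>5)&(z<30)&k
for v in (112,118,125,135,150,180,200,220,240):
    c=P[v][bed[v]]; c=c[abs(c[:,1])<80]; print('bed row',v,c[:,0].mean().round(1),c[:,1].min().round(1),c[:,1].max().round(1),'mid',((c[:,1].min()+c[:,1].max())/2).round(2))
col=P[95:140,[190,220,240,260,280,320]]; cz=z[95:140,[190,220,240,260,280,320]]
for j in range(6): m=(cz[:,j]>5)&(cz[:,j]<30)&(col[:,j,1]>-80); print('mouth edge x',col[m,j,0].max().round(1),'y',col[m,j,1][0].round(1), cz[m,j].mean().round(1))
r=(z>14)&(z<26)&k&(abs(P[...,1])<45); rr=P[r]; 
for lo in range(20,80,10):
    s=rr[(rr[:,0]>lo)&(rr[:,0]<lo+10)]; L=s[s[:,1]<0,1];H=s[s[:,1]>0,1]
    if len(L)and len(H): print('rail x',lo,'inner',L.max().round(1),H.min().round(1),'outer',L.min().round(1),H.max().round(1))
E
```

```text
blank z 125.63480061157262 butt x max 58.05300127833718
blank row 165 53.2 -26.5 25.5 mid -0.47 z 125.7
blank row 185 46.0 -26.2 25.3 mid -0.48 z 125.8
blank row 200 40.4 -26.7 25.2 mid -0.79 z 125.8
blank row 215 34.6 -20.0 19.1 mid -0.43 z 125.7
blank row 225 30.6 -20.3 19.3 mid -0.54 z 125.8
bed row 112 65.4 -55.1 55.4 mid 0.11
bed row 118 61.6 -54.8 55.9 mid 0.54
bed row 125 57.0 -55.1 55.3 mid 0.08
bed row 135 50.3 -55.2 56.1 mid 0.46
bed row 150 39.7 -54.8 55.4 mid 0.27
bed row 180 18.2 -55.2 55.4 mid 0.11
bed row 200 3.1 -55.7 56.1 mid 0.2
bed row 220 -12.4 -54.8 55.4 mid 0.26
bed row 240 -28.7 -55.2 55.9 mid 0.35
mouth edge x 67.7 y -43.8 17.9
mouth edge x 67.3 y -22.8 10.4
mouth edge x 67.2 y -9.4 10.2
mouth edge x 67.2 y 4.1 10.3
mouth edge x 67.3 y 17.6 10.2
mouth edge x 67.2 y 44.8 17.0
rail x 40 inner -27.7 28.1 outer -43.3 43.4
rail x 50 inner -27.6 28.1 outer -45.0 45.0
rail x 60 inner -27.7 28.3 outer -44.9 44.9
```

Call:
send_rows(
  rows=[
    [3.5, [0, 0.08, 1.5], 0],
    [3.5, [0, 0, 2.5], 0],
    [3.5, [0, 0, 2.0], 0],
    [3.5, [0, 0, 0.8], 0],
    [3.5, [0, 0, 0.4], 0],
    [3.5, [0, 0, 0.3], 0],
    [3.5, [0, 0, 0.1], 0],
    [3.5, [0, 0, 0], 0],
    [3.5, [0, 0, 0], 0],
  ],
)

```text
t: 9.25
tool_pos: [0.5106, 0.0038, -0.009]
tool_rot: [0.195, 3.135, -0.0]
contact_force: [0.4, -0.4, -3.9]
opening: 0.0394
grip_force: 42.0
```

```bash
python3 - <<'E'
from h import *
o=ctrl.get_obs(); print(o['tool_pos'],o['contact_force'],o['wrist_torque'])
im=shot('wrist','w4'); W=cloud(im)[...,2]*1000
for v in (170,200,230): print(W[v,240:270].mean())
E
```

```text
[ 0.51058275  0.00384494 -0.00897857] [ 0.39055531 -0.37592133 -3.8789489 ] [0.02260588 0.05924571 0.00291278]
50.17744259771101
50.46150718612181
50.245590060906025
```

Call:
send_rows(
  rows=[
    [3.5, [0, 0, 0.15], 0],
    [3.5, [0, 0, 0.1], 0],
    [3.5, [0, 0, 0.07], 0],
    [3.5, [0, 0, 0.05], 0],
    [3.5, [0, 0, 0], 0],
    [3.5, [0, 0, 0], 0],
  ],
)

```text
t: 10.05
tool_pos: [0.5104, 0.0039, -0.013]
tool_rot: [0.195, 3.135, -0.0]
contact_force: [0.5, -0.4, -3.6]
opening: 0.0394
grip_force: 42.3
```

Call:
send_rows(
  rows=[
    [3.5, [0, 0, 0.05], 0],
    [3.5, [0, 0, 0], 0],
    [3.5, [0, 0, 0], 0],
  ],
)

```text
t: 10.42
tool_pos: [0.5107, 0.0039, -0.013]
tool_rot: [0.195, 3.135, -0.0]
contact_force: [-0.9, 0.5, 2.1]
opening: 0.0396
grip_force: 42.8
```

Call:
send_rows(
  rows=[
    [8.5, [0, 0, 0], 0],
    [8.5, [0, 0, 0], 0],
    [8.5, [0, 0, 0], 0],
    [8.5, [0, 0, 0], 0],
    [8.5, [0, 0, -1.0], 0],
    [8.5, [0, 0, -2.5], 0],
    [8.5, [0, 0, -2.5], 0],
    [8.5, [0, 0, 0], 0],
  ],
)

```text
t: 11.42
tool_pos: [0.5126, 0.0036, 0.0494]
tool_rot: [0.195, 3.13, -0.001]
contact_force: [0.2, 0.2, 0.2]
opening: 0.0848
grip_force: 0.0
```

Call:
send_rows(
  rows=[
    [0, [1.5, 0, 0], 0],
    [0, [3.0, 0, 0], 0],
    [0, [3.0, 0, 0], 0],
    [0, [1.0, 0, 0], 0],
    [0, [0, 0, 0], 0],
    [0, [0, 0, 0], 0],
    [0, [0, 0, 0], 0],
  ],
)

```text
t: 12.3
tool_pos: [0.4266, 0.0143, 0.0466]
tool_rot: [0.195, 3.135, 0.0]
contact_force: [-0.3, -0.2, 0.7]
opening: -0.0001
grip_force: 0.0
```

```bash
python3 - <<'E'
from h import *
togo(0,0,0,172.9); shot('wrist','w5')
im=load('w5'); o=ctrl.get_obs(); T=np.eye(4); T[:3,:3]=R.from_rotvec(o['tool_rot']).as_matrix(); T[:3,3]=o['tool_pos']
W=cloud(im); P=W@np.linalg.inv(T).T*1000; z=W[...,2]*1000
b=(abs(z-46)<4)&(abs(P[...,1])<40)&(P[...,0]<10)
print('butt x',np.percentile(P[b][:,0],98),'y',P[b][:,1].min(),P[b][:,1].max(),'z',np.median(z[b]))
for u in (220,235,250,265,280): print(u,[(v,*P[v,u,:3].round(0).astype(int)) for v in range(200,330,10)])
E
```

```text
t 12.3 pos [426.6  14.3  46.6] yaw 172.87 tilt [0.0003 0.    ] f [-0.3 -0.2  0.7]
shift cm (present axes) [42.16 -6.71  4.65] turn -0.03
butt x -26.710003509915175 y -26.45158232669356 25.67679381396283 z 46.243405907087364
220 [(200, np.int64(6), np.int64(-24), np.int64(48)), (210, np.int64(-2), np.int64(-24), np.int64(47)), (220, np.int64(-9), np.int64(-24), np.int64(46)), (230, np.int64(-17), np.int64(-24), np.int64(47)), (240, np.int64(-20), np.int64(-23), np.int64(36)), (250, np.int64(-27), np.int64(-23), np.int64(36)), (260, np.int64(-27), np.int64(-22), np.int64(22)), (270, np.int64(-27), np.int64(-21), np.int64(9)), (280, np.int64(7), np.int64(-13), np.int64(-59)), (290, np.int64(12), np.int64(-12), np.int64(-74)), (300, np.int64(12), np.int64(-11), np.int64(-79)), (310, np.int64(12), np.int64(-11), np.int64(-84)), (320, np.int64(12), np.int64(-10), np.int64(-89))]
235 [(200, np.int64(6), np.int64(-13), np.int64(46)), (210, np.int64(-1), np.int64(-13), np.int64(46)), (220, np.int64(-9), np.int64(-13), np.int64(47)), (230, np.int64(-16), np.int64(-13), np.int64(45)), (240, np.
[... 1669 characters left out ...]
(-84)), (320, np.int64(12), np.int64(3), np.int64(-89))]
280 [(200, np.int64(6), np.int64(18), np.int64(47)), (210, np.int64(-2), np.int64(19), np.int64(47)), (220, np.int64(-9), np.int64(19), np.int64(46)), (230, np.int64(-16), np.int64(19), np.int64(46)), (240, np.int64(-20), np.int64(18), np.int64(37)), (250, np.int64(-27), np.int64(18), np.int64(36)), (260, np.int64(7), np.int64(12), np.int64(-42)), (270, np.int64(7), np.int64(11), np.int64(-51)), (280, np.int64(7), np.int64(10), np.int64(-59)), (290, np.int64(13), np.int64(9), np.int64(-75)), (300, np.int64(12), np.int64(9), np.int64(-79)), (310, np.int64(12), np.int64(8), np.int64(-84)), (320, np.int64(12), np.int64(8), np.int64(-89))]
```

View pics/w5.png

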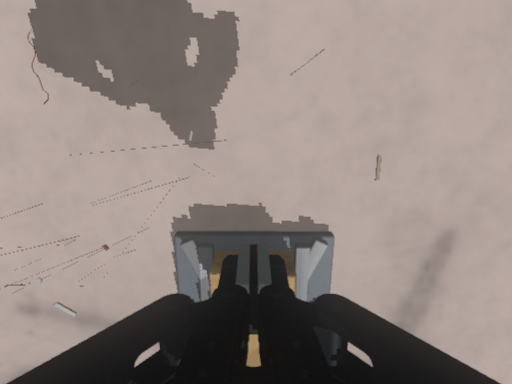

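Call:
send_rows(
  rows=[
    [0, [0, 0, 1.5], 0],
    [0, [0, 0, 2.5], 0],
    [0, [0, 0, 1.5], 0],
    [0, [0, 0, 0.8], 0],
    [0, [-0.4, 0, 0], 0],
    [0, [-0.4, 0, 0], 0],
    [0, [-0.2, 0, 0], 0],
    [0, [0, 0, 0], 0],
    [0, [0, 0, 0], 0],
  ],
)

```text
t: 13.48
tool_pos: [0.4359, 0.0132, -0.0164]
tool_rot: [0.195, 3.135, -0.0]
contact_force: [-0.1, -0.9, -0.1]
opening: -0.0003
grip_force: 0.0
```

Call:
send_rows(
  rows=[
    [0, [-0.18, 0, 0], 0],
    [0, [-0.18, 0, 0], 0],
    [0, [-0.18, 0, 0], 0],
    [0, [-0.18, 0, 0], 0],
    [0, [-0.18, 0, 0], 0],
    [0, [-0.18, 0, 0], 0],
    [0, [-0.18, 0, 0], 0],
    [0, [-0.18, 0, 0], 0],
    [0, [-0.18, 0, 0], 0],
    [0, [-0.18, 0, 0], 0],
  ],
)

```text
t: 14.72
tool_pos: [0.4537, 0.011, -0.0167]
tool_rot: [-0.195, -3.135, -0.0]
contact_force: [-1.3, 1.2, -0.9]
opening: 0.0
grip_force: 0.6
```

Call:
send_rows(
  rows=[
    [0, [-0.18, 0, 0], 0],
    [0, [-0.18, 0, 0], 0],
    [0, [-0.18, 0, 0], 0],
    [0, [-0.18, 0, 0], 0],
    [0, [-0.18, 0, 0], 0],
    [0, [-0.18, 0, 0], 0],
    [0, [-0.18, 0, 0], 0],
  ],
)

```text
t: 15.6
tool_pos: [0.4616, 0.0102, -0.0179]
tool_rot: [-0.194, -3.124, -0.001]
contact_force: [-15.3, 2.4, 7.9]
opening: 0.0004
grip_force: 7.9
```

Call:
send_rows(
  rows=[
    [0, [-0.16, 0, 0], 0],
    [0, [-0.16, 0, 0], 0],
    [0, [-0.16, 0, 0], 0],
    [0, [-0.16, 0, 0], 0],
    [0, [-0.16, 0, 0], 0],
  ],
)

```text
t: 16.23
tool_pos: [0.4682, 0.0095, -0.0183]
tool_rot: [-0.193, -3.121, -0.002]
contact_force: [-18.3, 2.3, 7.9]
opening: 0.0004
grip_force: 9.1
```

Call:
send_rows(
  rows=[
    [0, [-0.17, 0, 0], 0],
    [0, [-0.17, 0, 0], 0],
    [0, [-0.17, 0, 0], 0],
    [0, [-0.17, 0, 0], 0],
    [0, [-0.17, 0, 0], 0],
    [0, [-0.17, 0, 0], 0],
  ],
)

```text
t: 16.98
tool_pos: [0.4778, 0.0083, -0.0185]
tool_rot: [-0.193, -3.12, -0.002]
contact_force: [-20.9, 2.9, 11.5]
opening: -0.0
grip_force: 10.0
```

Call:
send_rows(
  rows=[
    [0, [-0.17, 0, -0.05], 0],
    [0, [-0.17, 0, -0.05], 0],
    [0, [-0.17, 0, -0.05], 0],
    [0, [-0.17, 0, 0], 0],
    [0, [-0.17, 0, 0], 0],
    [0, [-0.17, 0, 0], 0],
  ],
)

```text
t: 17.73
tool_pos: [0.4868, 0.0072, -0.0184]
tool_rot: [-0.193, -3.118, -0.002]
contact_force: [-18.8, 2.8, 4.9]
opening: -0.0001
grip_force: 9.2
```

Call:
send_rows(
  rows=[
    [0, [-0.17, 0, 0], 0],
    [0, [-0.17, 0, 0], 0],
    [0, [-0.17, 0, 0], 0],
    [0, [-0.17, 0, 0], 0],
    [0, [-0.17, 0, 0], 0],
    [0, [-0.17, 0, 0], 0],
    [0, [-0.17, 0, 0], 0],
    [0, [-0.17, 0, 0], 0],
  ],
)

```text
t: 18.73
tool_pos: [0.5024, 0.0052, -0.0181]
tool_rot: [-0.194, -3.124, -0.001]
contact_force: [-8.4, 1.2, -1.3]
opening: 0.0003
grip_force: 4.2
```

Call:
send_rows(
  rows=[
    [0, [-0.15, 0, 0], 0],
    [0, [-0.15, 0, 0], 0],
    [0, [-0.15, 0, 0], 0],
    [0, [-0.15, 0, 0], 0],
    [0, [-0.15, 0, 0], 0],
    [0, [-0.15, 0, 0], 0],
    [0, [-0.15, 0, 0], 0],
    [0, [-0.15, 0, 0], 0],
  ],
)

```text
t: 19.73
tool_pos: [0.5163, 0.0033, -0.0172]
tool_rot: [-0.194, -3.128, -0.001]
contact_force: [-5.0, 0.8, -2.2]
opening: 0.0003
grip_force: 3.2
```

Call:
send_rows(
  rows=[
    [0, [-0.12, 0, 0], 0],
    [0, [-0.12, 0, 0], 0],
    [0, [-0.12, 0, 0], 0],
    [0, [-0.12, 0, 0], 0],
    [0, [-0.12, 0, 0], 0],
  ],
)

```text
t: 20.35
tool_pos: [0.5237, 0.0023, -0.0167]
tool_rot: [-0.195, -3.131, -0.0]
contact_force: [-1.3, 0.5, -0.7]
opening: -0.0001
grip_force: 0.8
```

Call:
send_rows(
  rows=[
    [0, [-0.12, 0, 0], 0],
    [0, [-0.12, 0, 0], 0],
    [0, [-0.12, 0, 0], 0],
    [0, [-0.12, 0, 0], 0],
  ],
)

```text
t: 20.85
tool_pos: [0.531, 0.0013, -0.0146]
tool_rot: [0.195, 3.135, -0.0]
contact_force: [-1.8, 0.5, 1.2]
opening: 0.0005
grip_force: 0.8
```

Call:
send_rows(
  rows=[
    [0, [-0.12, 0, 0], 0],
    [0, [-0.12, 0, 0], 0],
    [0, [-0.12, 0, 0], 0],
  ],
)

```text
t: 21.22
tool_pos: [0.5341, 0.0009, -0.0151]
tool_rot: [-0.195, -3.136, 0.0]
contact_force: [-1.6, -0.1, 0.9]
opening: -0.0001
grip_force: 0.8
```

Call:
send_rows(
  rows=[
    [0, [-0.12, 0, 0], 0],
    [0, [-0.12, 0, 0], 0],
    [0, [-0.12, 0, 0], 0],
  ],
)

```text
t: 21.6
tool_pos: [0.5372, 0.0006, -0.0153]
tool_rot: [-0.195, -3.134, -0.0]
contact_force: [-4.3, 0.6, 1.6]
opening: -0.0001
grip_force: 2.1
```

Call:
send_rows(
  rows=[
    [0, [-0.12, 0, 0], 0],
    [0, [-0.12, 0, 0], 0],
  ],
)

```text
t: 21.85
tool_pos: [0.5377, 0.0006, -0.0158]
tool_rot: [-0.194, -3.13, -0.001]
contact_force: [-9.9, 1.8, 6.1]
opening: -0.0002
grip_force: 4.9
```

Call:
send_rows(
  rows=[
    [0, [-0.12, 0, 0], 0],
    [0, [0, 0, 0], 0],
    [0, [0, 0, 0], 0],
    [0, [0, 0, 0], 0],
    [0, [0, 0, 0], 0],
    [0, [0, 0, 0], 0],
    [0, [0, 0, 0], 0],
    [0, [0, 0, 0], 0],
    [0, [0, 0, 0], 0],
    [0, [0, 0, 0], 0],
  ],
)

```text
t: 23.1
tool_pos: [0.5389, 0.0005, -0.0159]
tool_rot: [-0.194, -3.13, -0.001]
contact_force: [-9.7, 1.7, 5.0]
opening: 0.0
grip_force: 4.6
```

Call:
send_rows(
  rows=[
    [0, [0, 0, 0], 0],
    [0, [0, 0, 0], 0],
    [0, [0, 0, 0], 0],
    [0, [0, 0, 0], 0],
    [0, [0, 0, 0], 0],
    [0, [0, 0, 0], 0],
    [0, [0, 0, 0], 0],
    [0, [0, 0, 0], 0],
    [0, [0, 0, 0], 0],
    [0, [0, 0, 0], 0],
  ],
)

```text
t: 24.35
tool_pos: [0.5389, 0.0005, -0.0159]
tool_rot: [-0.194, -3.13, -0.001]
contact_force: [-9.4, 1.2, 5.2]
opening: -0.0
grip_force: 4.6
```

```bash
python3 - <<'E'
from h import *
s=shot('scene','s1')
im=shot('top','t1'); im0=load('top0')
for n,i in (('before',im0),('now',im)):
    a=cv2.resize(i['frame'][130:250,210:310],None,fx=4,fy=4,interpolation=cv2.INTER_CUBIC); n=='now' and cv2.imwrite('pics/t1c.png',np.hstack([cv2.resize(im0['frame'][130:250,210:310],None,fx=4,fy=4,interpolation=cv2.INTER_CUBIC)[:,:,::-1],a[:,:,::-1]])[:480])
E
```

```text
(no output)
```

View pics/t1c.png

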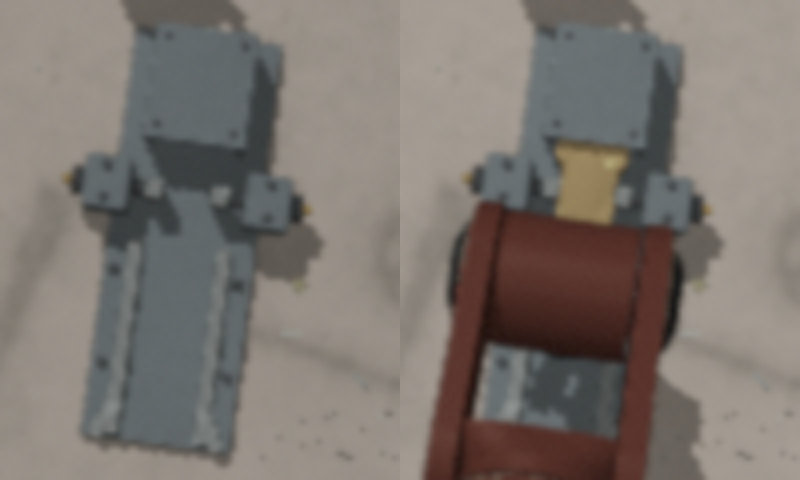

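The top view shows the head past the jaws, at (590,165) in the right half, with the jaws at the waist at (552,190) and (624,195). I'll check that it really is bottomed: a bit more push should raise the force without any movement.

Call:
send_rows(
  rows=[
    [0, [-0.1, 0, 0], 0],
    [0, [-0.1, 0, 0], 0],
    [0, [0, 0, 0], 0],
    [0, [0, 0, 0], 0],
    [0, [0, 0, 0], 0],
    [0, [0, 0, 0], 0],
  ],
)

```text
t: 25.2
tool_pos: [0.5407, 0.0003, -0.0159]
tool_rot: [-0.194, -3.13, -0.001]
contact_force: [-8.5, 1.7, 6.3]
opening: 0.0
grip_force: 4.8
```

Call:
send_rows(
  rows=[
    [0, [-0.1, 0, 0], 0],
    [0, [-0.1, 0, 0], 0],
    [0, [0, 0, 0], 0],
    [0, [0, 0, 0], 0],
    [0, [0, 0, 0], 0],
  ],
)

```text
t: 25.82
tool_pos: [0.5408, 0.0003, -0.0165]
tool_rot: [-0.194, -3.125, -0.001]
contact_force: [-15.0, 1.2, 8.7]
opening: 0.0001
grip_force: 7.4
```

Call:
send_rows(
  rows=[
    [0, [-0.1, 0, 0], 0],
    [0, [-0.1, 0, 0], 0],
    [0, [0, 0, 0], 0],
    [0, [0, 0, 0], 0],
    [0, [0, 0, 0], 0],
  ],
)

```text
t: 26.45
tool_pos: [0.5406, 0.0003, -0.0172]
tool_rot: [-0.193, -3.12, -0.001]
contact_force: [-19.7, 1.8, 10.2]
opening: -0.0001
grip_force: 10.1
```

Call:
send_rows(
  rows=[
    [0, [0, 0, 0], 0],
    [0, [0, 0, 0], 0],
    [0, [0, 0, 0], 0],
    [0, [0, 0, 0], 0],
    [0, [0, 0, 0], 0],
    [0, [0, 0, 0], 0],
    [0, [0, 0, 0], 0],
    [0, [0, 0, 0], 0],
    [0, [0, 0, 0], 0],
    [0, [0, 0, 0], 0],
  ],
)

```text
t: 27.7
tool_pos: [0.5406, 0.0003, -0.0172]
tool_rot: [-0.193, -3.12, -0.001]
contact_force: [-18.9, 2.1, 10.5]
opening: -0.0002
grip_force: 10.1
```

Call:
send_rows(
  rows=[
    [0, [0, 0, 0], 0],
    [0, [0, 0, 0], 0],
    [0, [0, 0, 0], 0],
    [0, [0, 0, 0], 0],
    [0, [0, 0, 0], 0],
    [0, [0, 0, 0], 0],
    [0, [0, 0, 0], 0],
    [0, [0, 0, 0], 0],
    [0, [0, 0, 0], 0],
    [0, [0, 0, 0], 0],
  ],
)

```text
t: 28.95
tool_pos: [0.5406, 0.0003, -0.0172]
tool_rot: [-0.193, -3.12, -0.001]
contact_force: [-20.1, 1.9, 10.5]
opening: 0.0002
grip_force: 10.1
```

```bash
python3 - <<'E'
from h import *
im=shot('top','t2'); W=cloud(im)*1000
c=np.cos(np.radians(-7.06)); s=np.sin(np.radians(-7.06)); d=W[...,:2]-[625.3,-11.7]; X=d@[c,s]; Y=d@[-s,c]
m=(W[...,2]>35)&(W[...,2]<56)&(abs(X)<6)&(abs(Y)<45)
i=np.argsort(Y[m]); print([(Y[m][j].round(0),W[...,2][m][j].round(0),tuple(im['frame'][m][j])) for j in i])
cv2.imwrite('pics/t2c.png',cv2.resize(im['frame'][160:190,225:290],None,fx=10,fy=10,interpolation=cv2.INTER_CUBIC)[:,:,::-1])
E
```

```text
[(np.float64(-44.0), np.float64(50.0), (np.uint8(90), np.uint8(97), np.uint8(98))), (np.float64(-43.0), np.float64(49.0), (np.uint8(91), np.uint8(97), np.uint8(99))), (np.float64(-43.0), np.float64(46.0), (np.uint8(90), np.uint8(95), np.uint8(98))), (np.float64(-43.0), np.float64(50.0), (np.uint8(84), np.uint8(90), np.uint8(92))), (np.float64(-41.0), np.float64(36.0), (np.uint8(69), np.uint8(73), np.uint8(74))), (np.float64(-38.0), np.float64(36.0), (np.uint8(53), np.uint8(55), np.uint8(56))), (np.float64(-35.0), np.float64(37.0), (np.uint8(72), np.uint8(74), np.uint8(75))), (np.float64(-32.0), np.float64(36.0), (np.uint8(84), np.uint8(87), np.uint8(85))), (np.float64(-32.0), np.float64(41.0), (np.uint8(95), np.uint8(99), np.uint8(97))), (np.float64(-31.0), np.float64(44.0), (np.uint8(103), np.uint8(106), np.uint8(105))), (np.float64(-29.0), np.float64(44.0), (np.uint8(109), np.uint8(113), np.uint8(111))), (np.float64(-29.0), np.float64(44.0), (np.uint8(115), np.uint8(120), np.uint8(117))), (np.float64(-28.0), np.float64(44.0), (np.uint8(120), np.uint8(124), np.uint8(122))), (np.floa
[... 7118 characters left out ...]
.uint8(81), np.uint8(85), np.uint8(85))), (np.float64(36.0), np.float64(36.0), (np.uint8(55), np.uint8(58), np.uint8(58))), (np.float64(36.0), np.float64(36.0), (np.uint8(58), np.uint8(61), np.uint8(62))), (np.float64(42.0), np.float64(36.0), (np.uint8(61), np.uint8(66), np.uint8(67))), (np.float64(42.0), np.float64(42.0), (np.uint8(73), np.uint8(79), np.uint8(80))), (np.float64(44.0), np.float64(45.0), (np.uint8(87), np.uint8(93), np.uint8(96))), (np.float64(44.0), np.float64(51.0), (np.uint8(89), np.uint8(94), np.uint8(98))), (np.float64(45.0), np.float64(49.0), (np.uint8(92), np.uint8(98), np.uint8(101))), (np.float64(45.0), np.float64(47.0), (np.uint8(95), np.uint8(102), np.uint8(105)))]
```

View pics/t2c.png

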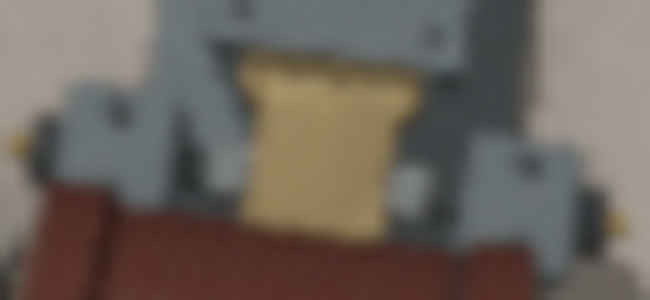

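The crop shows both jaw faces, at (235,170) and (400,190), touching the waist, and the head's rear shoulder just clear of the hood. Both jaws are closed, so I'll unload slowly and draw back.

Call:
send_rows(
  rows=[
    [0, [0.15, 0, -0.05], 0],
    [0, [0.2, 0, -0.05], 0],
    [0, [0.2, 0, 0], 0],
    [0, [0.2, 0, 0], 0],
    [0, [0.3, 0, 0], 0],
    [0, [0.5, 0, 0], 0],
    [0, [1.0, 0, 0], 0],
    [0, [1.5, 0, 0], 0],
    [0, [1.5, 0, 0], 0],
    [0, [0, 0, 0], 0],
  ],
)

```text
t: 30.25
tool_pos: [0.4904, 0.0065, -0.0146]
tool_rot: [-0.195, -3.135, -0.0]
contact_force: [1.0, 0.0, -0.6]
opening: 0.0001
grip_force: 0.0
```

Call:
send_rows(
  rows=[
    [0, [0, 0, -2], 0],
    [0, [0, 0, -4], 0],
    [0, [0, 0, -4], 0],
    [0, [0, 0, -2], 0],
    [0, [0, 0, 0], 0],
    [0, [0, 0, 0], 0],
  ],
)

```text
t: 31.0
tool_pos: [0.4914, 0.0063, 0.1047]
tool_rot: [-0.195, -3.134, -0.0]
contact_force: [-0.3, 0.6, -0.5]
opening: -0.0001
grip_force: 0.0
```

```bash
python3 - <<'E'
from h import *
o=ctrl.get_obs(); print(o['t'],o['tool_pos'],o['contact_force'])
im=shot('top','t3'); a=load('t2')
f=lambda i:cv2.resize(i['frame'][130:230,225:290],None,fx=6,fy=6,interpolation=cv2.INTER_CUBIC)[:,:,::-1]
cv2.imwrite('pics/t3c.png',np.hstack([f(a),f(im)])[:600,:800])
d=lambda i:i['frame'][160:180,225:290].astype(int)
print('rows of diff near head', abs(d(a)-d(im))[:14,18:45].mean())
E
```

```text
31.0 [0.49142523 0.00626172 0.10472244] [-0.25488102  0.59741934 -0.49076006]
rows of diff near head 2.892416225749559
```

View pics/t3c.png

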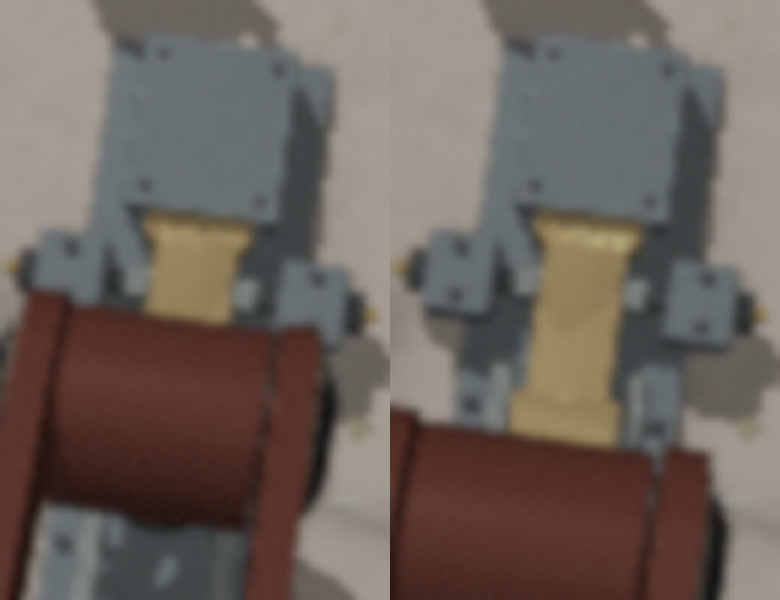

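Call:
send_rows(
  rows=[
    [0, [-1, 0, 0], 0],
    [0, [-2.5, 0, 0], 0],
    [0, [-2.5, 0, 0], 0],
    [0, [-2.0, 0, 0], 0],
    [0, [0, 0, 0], 0],
    [0, [0, 0, 0], 0],
    [0, [0, 0, 0], 0],
  ],
)

```text
t: 31.92
tool_pos: [0.5708, -0.0036, 0.1055]
tool_rot: [-0.195, -3.135, -0.0]
contact_force: [0.0, 0.4, -0.5]
opening: -0.0003
grip_force: 0.0
```

```bash
cat > b.py <<'E'
from h import *
im=shot('wrist','w6'); o=ctrl.get_obs(); T=np.eye(4); T[:3,:3]=R.from_rotvec(o['tool_rot']).as_matrix(); T[:3,3]=o['tool_pos']
W=cloud(im)*1000; z=W[...,2]
c=np.cos(np.radians(-7.06)); s=np.sin(np.radians(-7.06)); d=W[...,:2]-[625.3,-11.7]; X=d@[c,s]; Y=d@[-s,c]
b=(abs(z-46)<3)&(abs(Y)<22)&(X<-40); print(o['t'],'butt X',np.percentile(X[b],[0.5,2,5]).round(1),b.sum(),'z',np.median(z[b]))
e=(abs(z-10)<3)&(abs(Y)<20)&(X<-100); print('bed end X',np.percentile(X[e],[.5,2]).round(1))
E
python3 b.py
```

```text
31.975 butt X [-73.7 -73.5 -72.7] 2536 z 46.309115552843814
bed end X [-183.7 -182.2]
```

The butt stands about 75 mm behind the clamp's origin, so the nose is about 85 mm beyond it. That matches the bottomed position, with no spring-back, and the robot is clear.

```bash
python3 -c "
from station import ctrl
print(ctrl.finish_job())"
```

```text
the job is handed in; nothing more can be done
None
```

The job is handed in: the blank was pushed home on the depth stop (about 20 N at most in the readings), both jaws are closed on its waist and holding it with no spring-back seen, and the arm is clear; I never touched the disc pile or tape roll.

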